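# Load a large cell into a spring-contact test holder

## Task

Take the longer of the two battery cells from the rack and load it into the test holder: tip its flat end in under the keeper bar against the spring contact, push the spring back with the other end held up, then let that end, the one with the nub, down in front of the fixed end post, so that the cell lies level and fully home in its V rests with the spring pressing it against the post. Do not squash the spring solid, and leave the short cell and the other things on the bench where they are.

Things in the scene. Friction and masses are not known exactly. Their poses are not given: they have to be found in the camera images.
- cell_mid (a point): centre of the longer cell: a grey cylinder 36 mm in diameter, steel ends, 120 mm long overall, about 0.29 kg. Its x axis runs along it from the flat end (60 mm behind the centre) to the nub end (60 mm ahead); z is up at the start. The nub, a 16 mm disc 4 mm thick on the end face, is included in the 120 mm. Lies level in a place of the rack, axis 40 mm above the bench.
- cell_nub (a point): the tip of the longer cell's nub, on its axis, 60 mm ahead of its centre along its x axis.
- short_mid (a point): centre of the short cell: the same but 80 mm long. Lies in the rack's other place, 100 mm from the longer cell's axis. To be left alone.
- rack: fixed black plate 110 x 170 x 8 mm, origin at the centre of its underside. Two places for cells, along its x axis, 50 mm either side of its middle in y; either cell may lie in either. Each place has two V rests, 10 mm thick, at x = -32 and +32 mm, their tops 6 mm below the cell's axis; the 54 mm between them are free for fingers.
- dock: the test holder's fixed steel base plate, x -150 to +100 mm, y -48 to +48 mm, 10 mm thick; origin on the underside, z up. On it is clamped a tray with all the holder's parts, square and centred across y, but shifted along x by up to 14 mm either way. The shift is NOT given: feel for it. The points seat, post, plate and bar ride on the base plate and show the parts' places for zero shift.
- seat (a point): where the centre of the loaded cell is (zero shift): 52 mm above the dock's underside, at its x = 0, y = 0; axes as the dock's. The cell lies along x, flat end at -60 mm, nub at +60 mm. It rests on two V rests 10 mm thick at x = -38 and +38 mm, tops 6 mm below the axis; the floor between them is 36 mm below the axis.
- post (a point): middle of the top edge of the fixed end post's inner face (zero shift), 60 mm along x from the seat and 22 mm above it. The post is a black block 12 mm thick (towards +x) and 50 mm wide; the loaded cell's nub bears on its inner face. 108 mm between post and keeper bar: a level cell does not go in.
- plate (a point): middle of the face of the spring contact when free (zero shift), 50 mm along -x from the seat and level with it: an upright brass plate 36 mm wide, 44 mm high, 22 mm up and down from here. It is pushed towards -x against its coil spring. The black spring housing begins 47 mm behind it and reaches 26 mm above the axis.
- bar (a point): middle of the underside of the keeper bar (zero shift), 55 mm along -x from the seat and 34 mm above it. The aluminium bar is 14 mm wide in x, 64 mm long in y and 5 mm thick (screw heads 3 mm more), on a cheek at each end, 52 mm apart inside. The cell's flat end goes under it, with the other end up.
- contact (a joint): how far the contact plate has been pushed back from its free place, m (0 free, 0.026 spring solid). 400 N/m, no preload: 4 N with the cell loaded (0.010), 10 N when solid. A tilted cell pushes it with the upper rim of its flat end, so it comes forward again as the cell is levelled (8 mm from 28 degrees, 10 from 35).
- pins: pin fixture, a 90 x 130 mm aluminium plate on feet with rows of steel pins, 46 mm high. Origin: centre of the underside. To be left alone.
- cleaner: white plastic bottle, 52 mm in diameter, 130 mm high. Origin: centre of the underside. To be left alone.
- dish: low steel dish, 90 mm in diameter, 16 mm high. Origin: centre of the underside. To be left alone.
Mind the look-alikes: they are no part of the job. What is shaped like the part that bears cell_mid but turquoise or yellow is not meant.

How it is judged:
On the way:
1. the cell's flat end has pushed the spring contact back while its other end is held up (value of joint contact above 0.012 m and angle between cell_mid's own x axis and vertical below 1.42 rad and horizontal distance between cell_mid and dock below 0.06 m), for 0.1 s.
At the end, for the whole second after the job is handed in: The longer cell lies in the holder, level within 4 degrees, its centre at seated height within 4 mm and within 4 mm of the holder's middle line, nub towards the end post, the spring contact pushed back 6 to 14 mm by it, at rest and released (z of cell_mid in the frame of dock between 0.048 and 0.056 m and y of cell_mid in the frame of dock between -0.004 and 0.004 m and x of cell_nub in the frame of dock between 0.04 and 0.08 m and angle between cell_mid's own x axis and vertical between 1.5 and 1.64 rad and value of joint contact between 0.006 and 0.014 m and linear speed of cell below 0.02 m/s); the robot touches nothing.
It fails at once if the spring is squashed solid (value of joint contact above 0.0252 m).
It fails at once if the short cell is moved (distance of short_mid from where it was at the start of the episode above 0.015 m).
It fails at once if the pin fixture is disturbed (distance of pins from where it was at the start of the episode above 0.02 m).
It fails at once if the bottle is disturbed (distance of cleaner from where it was at the start of the episode above 0.02 m).
It fails at once if the dish is disturbed (distance of dish from where it was at the start of the episode above 0.02 m).
It also fails if it takes over 45 s, if anything falls off the work surface, if the arm or the gripper's body presses on something with over 40 N, if the wrist force passes 120 N, or if a joint passes its speed limit or range.

## Robot

A 6-joint arm with a two-finger parallel gripper is mounted at the origin on the work surface. World frame = base frame: x ahead of the robot, y to its left, z up, the work surface at z = 0. Lengths are in m, angles in rad, forces in N, time in s.
With the tool pointing down it reaches from about 0.275 to 0.725 m from the base axis. Payload 5.6 kg.
Tool frame: the origin (TCP) lies at the very end of the fingers, on their centre line; the grasp point (between the pads) lies 19 mm behind it; z points along the fingers, y is the line along which they close (so a half turn about z gives the same grasp; the last joint's range is limited). The gripper opens to 85 mm and grips with 20 to 120 N. Pads are 22 mm wide; open, the fingers measure 114 mm over their backs; the gripper's body (76 mm by 85 mm) begins 54 mm behind the grasp point. The pads swing forward as they close: fully open they stand 13 mm farther back than shut.
Start: joints at [-1.018, 0.255, 0.108, 0, -1.424, -0.285], TCP at [0.146, -0.53, 0.231] pointing down, gripper open.
Joint ranges: [-2.95, 2.95], [-1.21, 1.97], [-1.09, 1.5], [-2.87, 1.71], [-2.94, -0.07], [-3.05, 3.05]. Speed limits (rad/s): [2.57, 2.57, 3.14, 3.14, 3.14, 3.14].

## Interface

Orientations are given as a unit quaternion [w, x, y, z].
In Python, from workcell import sensors, vision, robot gives the robot as it stands.
- The arm moves only by the tool drive_tool, never from a script. Its argument "plan" is a list of rows, each an object with "delta_pos": the shift along the tool's x, y, z as a fraction of full scale, a list of three; "dr": the turn, a rotation vector about the tool's x, y, z as a fraction of full scale, a list of three. In form: [{"delta_pos": [x, y, z], "dr": [ax, ay, az]}, ...]. A call has 1 to 8 rows; each row is the pose to reach, as a shift and turn from the pose commanded when the call began, along the tool's axes at that moment; what a row does not reach only later rows make up. Full scale, the value 1, is 800 mm for a shift and 120 degrees for a turn. A row lasts 1/12 s, in which the tool goes at most 41.7 mm and 7.16 degrees, less where a joint would pass 70% of its speed; a pose out of reach is approached as far as the arm can. A call with a number of a shift or a turn outside -1 to 1 is refused whole. A call with a gripper value outside its range is refused whole. "claw" is the closure, from -1 (fully open) to 1 (shut), so that 0 is half open, set as the call begins (left out, the last holds). The fingers move at their own pace and stop on an object; "newtons" is the grip in N (left out, the last holds). Time passes only in rows, so rows that repeat a pose let the fingers close. It gives the time, the measured TCP pose, the force, the opening and the grip force at its end, in the units of the state.
- sensors.get_obs(): the state, without advancing time (a new reading comes with each control period).
- vision.grab_frame(name): name is "scene" or "top" or "wrist"; returns a dict with "color" (420x560x3 uint8, red, green, blue), "z_map" (420x560 float32, m along the optical axis (not along the pixel's ray), 0 where there is no reading), "fovy" (degrees; the focal length in pixels is half the picture's height over the tangent of half this angle, whatever the lens; pixels are square), "cx", "cy" (the principal point, pixels), "rvec" (rotation vector, rad) and "tvec" (3), from world to camera coordinates, as OpenCV has them. Camera axes: x right, y down, z forward; pixel columns grow to the right and rows downward; lengths in m; the calibration is good to about 2 mm. A picture is of the moment at which its call begins.
- robot.hand_in(): hands the job in; it is judged then, once.
The state is a dict: "time_s": time; "q": joint angles; "joint_velocities": joint speeds; "tau": joint torques, N m; "ee_pos": TCP position; "orientation": TCP orientation; "force": force on the tool from outside, world axes, zero at the start; "wrist_torque": the same for the moment, N m; "width": opening from 0.0 (shut) to 1.0 (fully open); "grasp_force": force on a finger pad.
Only numpy, scipy, OpenCV 4.12 (cv2) and the standard library are available. Lean on these libraries where they do the work, as an engineer would, in place of code of your own. Each camera call takes 0.05 s, during which the arm holds its last target. There are 200 camera calls.

## Working session

There is one attempt and no reset: what is moved stays moved. The work goes in short steps, Python scripts to look and compute and a tool call to move; the robot and the scene stay as the last step left them, time stands still between calls to the robot, and variables do not carry over. Pictures are saved under pics/ and viewed, at most 10 in all, crops included, and the job is handed in when it is done.

Besides the shell and the picture viewer there is one more tool, called after "Request:" as name(argument=value, ...), one argument or row to a line, values as JSON. drive_tool: Moves the arm, as the interface text tells. Its arguments: {"type":"object","properties":{"plan":{"type":"array"},"claw":{"type":"number"},"newtons":{"type":"number"}},"required":["plan"]}

```bash
ls; mkdir -p pics; cat > h.py <<'E'
import numpy as np, cv2
from scipy.spatial.transform import Rotation as R
from workcell import sensors, vision, robot
def grab(n,save=None):
    f=vision.grab_frame(n)
    np.savez(''+n+'.npz',**f)
    if save: cv2.imwrite('pics/'+save,f['color'][:,:,::-1])
    return f
def load(n): return dict(np.load(''+n+'.npz'))
def cloud(f):
    z=f['z_map']; h,w=z.shape; fl=h/2/np.tan(np.radians(f['fovy'])/2)
    v,u=np.mgrid[:h,:w]
    p=np.stack([(u-f['cx'])/fl*z,(v-f['cy'])/fl*z,z],-1)
    Rm=R.from_rotvec(np.ravel(f['rvec'])).as_matrix()
    P=(p-np.ravel(f['tvec']))@Rm
    P[z==0]=np.nan
    return P
E
python3 - <<'E'
from h import *
for n in ['top','scene']:
    f=grab(n,n+'0.png'); print(n,f['fovy'],f['cx'],f['cy'],(f['z_map']==0).mean())
print(sensors.get_obs())
E
```

```text
pics
top 50.75642154978919 280.4248007605684 215.5435080360445 0.004119897959183673
scene 52.50642507005032 285.934733850983 209.20064030372694 0.003792517006802721
{'time_s': 0.1, 'q': array([-1.01841808e+00,  2.55676339e-01,  1.07169825e-01, -4.33310103e-04,
       -1.42391866e+00, -2.84642428e-01]), 'joint_velocities': array([ 0.00041326, -0.00217589,  0.00410788,  0.00259507,  0.00025411,
       -0.00034957]), 'tau': array([-1.43536774e-03, -3.87606990e+01,  2.38472950e+01,  5.37787288e+00,
       -3.83512495e-03,  1.18057517e-05]), 'ee_pos': array([ 0.1454671 , -0.52996157,  0.23050481]), 'orientation': array([-1.35180950e-04, -1.33436792e-01,  9.91056968e-01,  8.31227275e-04]), 'force': array([ 0.71613343,  0.12813617, -0.86585293]), 'wrist_torque': array([0.00976001, 0.03050668, 0.05778908]), 'grasp_force': 0.0, 'width': 0.9991146692512622}
```

View pics/top0.png

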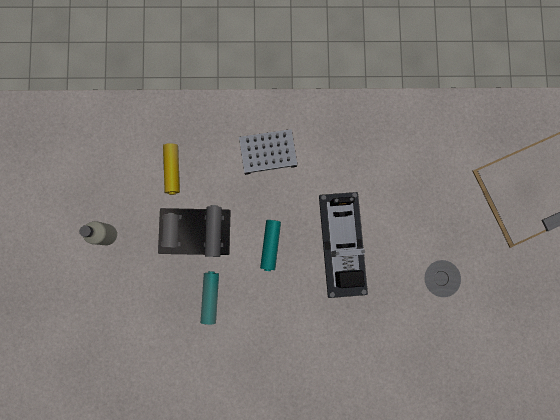

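View pics/scene0.png

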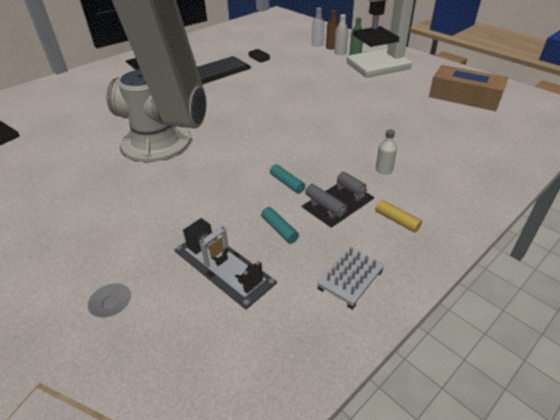

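The top view shows the long cell at about (214,231) in the rack, the short cell at (170,230), and the dock at (343,245) with its post at the top (343,200) and its spring housing at the bottom (349,280). The scene view agrees.

```bash
python3 - <<'E'
from h import *
f=load('top');P=cloud(f);c=f['color']
a=cv2.resize(c[190:275,150:240],None,fx=5,fy=5,interpolation=cv2.INTER_CUBIC)
b=cv2.resize(c[185:305,310:380],None,fx=4.5,fy=4.5,interpolation=cv2.INTER_CUBIC)
H=max(a.shape[0],b.shape[0]);
im=np.zeros((H,a.shape[1]+b.shape[1],3),np.uint8);im[:a.shape[0],:a.shape[1]]=a;im[:b.shape[0],a.shape[1]:]=b
im=np.clip(im.astype(float)*1.8,0,255).astype(np.uint8)
cv2.imwrite('pics/crop1.png',im[:,:,::-1]);print(im.shape)
for u,v in [(214,231),(213,207),(213,254),(170,230),(343,200),(349,280),(323,195),(356,194),(330,296),(366,294),(195,232)]: print(u,v,P[v,u].round(4))
# long cell: points z 0.045..0.065 within box
Q=P[195:268,198:232].reshape(-1,3)
m=(Q[:,2]>.048)&(Q[:,2]<.065);q=Q[m]
(cx,cy),(w,h),ang=cv2.minAreaRect((q[:,:2]*1000).astype(np.float32));print('cell',cx,cy,w,h,ang,m.sum(),q[:,2].max())
Q=P[180:310,310:380].reshape(-1,3)
m=(Q[:,2]>.006)&(Q[:,2]<.03);q=Q[m]
print('dock',cv2.minAreaRect((q[:,:2]*1000).astype(np.float32)),m.sum())
Q=P[195:268,150:240].reshape(-1,3)
m=(Q[:,2]>.005)&(Q[:,2]<.012);q=Q[m]
print('rack',cv2.minAreaRect((q[:,:2]*1000).astype(np.float32)),m.sum())
E
```

```text
(540, 765, 3)
214 231 [0.6116 0.1351 0.0556]
213 207 [0.6669 0.137  0.0586]
213 254 [0.5589 0.1369 0.0594]
170 230 [0.615  0.2347 0.0598]
343 200 [ 0.6772 -0.1615  0.0752]
349 280 [ 0.4959 -0.1691  0.0779]
323 195 [ 0.6987 -0.1238  0.0118]
356 194 [ 0.7003 -0.2048  0.0107]
330 296 [ 0.4556 -0.1348  0.0082]
366 294 [ 0.4586 -0.222   0.005 ]
195 232 [0.613  0.1861 0.0102]
cell 613.4046630859375 138.66835021972656 32.46319580078125 118.63853454589844 87.54702758789062 659 0.06116624020793002
dock ((567.31884765625, -152.32049560546875), (272.87652587890625, 134.2423553466797), 2.5621354579925537) 2892
rack ((601.3792724609375, 187.69297790527344), (173.564453125, 137.87930297851562), 88.20069885253906) 1603
```

View pics/crop1.png

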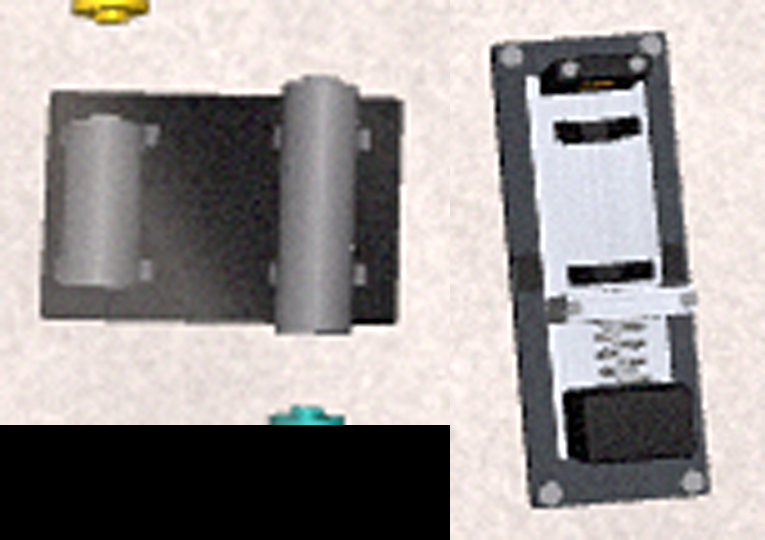

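The crop shows the long cell from (320,80) to (313,330), with its upper (+x) end looking rounded, so the nub is probably there. The dock's post is at the top and the bar and spring at the bottom. I'll fly above the cell and look closer.

```bash
cat >> h.py <<'E'
def Rt(yaw,tilt=0):
    """tool pose: pointing down, tool x = -dir(yaw); tilt raises the nub end (+dir)"""
    y,t=np.radians(yaw),np.radians(tilt)
    return R.from_euler('z',y)*R.from_euler('y',-t)*R.from_quat([0,1,0,0])
def pose():
    o=sensors.get_obs();q=o['orientation'];return np.array(o['ee_pos']),R.from_quat([q[1],q[2],q[3],q[0]]),o
def delta(pos,rot):
    p,r,o=pose()
    d=r.inv().apply(np.asarray(pos)-p)/0.8
    w=np.degrees((r.inv()*rot).as_rotvec())/120
    print('t',round(o['time_s'],2),'p',p.round(4),'F',o['force'].round(2),'w',round(o['width'],3),'\n dpos',d.round(4),'dr',w.round(4),'rows',np.ceil(max(np.linalg.norm(d)*800/41.7,np.linalg.norm(w)*120/7.16)))
E
python3 - <<'E'
from h import *
f=load('top');P=cloud(f)
def rng(u0,u1,v0,v1,z0,z1):
    Q=P[v0:v1,u0:u1].reshape(-1,3);return Q[(Q[:,2]>z0)&(Q[:,2]<z1)]
q=rng(198,232,195,268,.05,.066)
# line fit
vx,vy,x0,y0=cv2.fitLine((q[:,:2]).astype(np.float32),cv2.DIST_L2,0,.01,.01).ravel();print('cell line',np.degrees(np.arctan2(vy,vx)),x0,y0,np.sort(q[:,0])[[3,-3]])
q=rng(150,240,195,268,-.0,.014)
for n,b in [('post',(325,365,190,212,.06,.09)),('bar',(325,375,240,262,.07,.11)),('house',(330,375,265,295,.065,.1))]:
    q=rng(*b);print(n,len(q),np.percentile(q,[3,50,97],axis=0).round(4).tolist())
for u,v in [(324,197.5),(355,194.5),(332,294.5),(364,292)]:print(P[int(v),int(u)].round(4))
delta([.61,.137,.20],Rt(0))
E
```

```text
cell line -2.1032684 0.61113125 0.13899016 [0.55435595 0.66985129]
post 132 [[0.6718, -0.1874, 0.0617], [0.6777, -0.1625, 0.0723], [0.6847, -0.139, 0.0766]]
bar 188 [[0.5515, -0.2002, 0.0849], [0.5582, -0.1694, 0.0898], [0.5648, -0.1392, 0.094]]
house 411 [[0.4821, -0.2, 0.0712], [0.4983, -0.1736, 0.0764], [0.5157, -0.1472, 0.0798]]
[ 0.6939 -0.1263  0.0105]
[ 0.6997 -0.2014  0.0155]
[ 0.4606 -0.1392  0.0122]
[ 0.4639 -0.2161  0.0113]
t 0.1 p [ 0.1455 -0.53    0.2305] F [ 0.72  0.13 -0.87] w 0.999 
 dpos [-0.7805  0.6504  0.0392] dr [ 8.000e-04 -1.000e-04  1.278e-01] rows 20.0
```

Request:
drive_tool(
  plan=[
    {"delta_pos": [-0.39,0.325,0.0],"dr": [0,0,0.064]},
    {"delta_pos": [-0.39,0.325,0.0],"dr": [0,0,0.064]},
    {"delta_pos": [-0.39,0.325,0.0],"dr": [0,0,0.064]},
    {"delta_pos": [-0.39,0.325,0.0],"dr": [0,0,0.064]},
    {"delta_pos": [-0.39,0.325,0.0],"dr": [0,0,0.064]},
    {"delta_pos": [-0.39,0.325,0.0],"dr": [0,0,0.064]},
    {"delta_pos": [-0.39,0.325,0.0],"dr": [0,0,0.064]},
    {"delta_pos": [-0.39,0.325,0.0],"dr": [0,0,0.064]},
  ],
  claw=-1,
)

```text
time_s: 0.77
ee_pos: [0.3344, -0.2577, 0.2312]
orientation: [-0.0, -0.067, 0.998, 0.0]
force: [1.2, -0.8, -0.2]
width: 0.996
grasp_force: 0.0
```

```bash
python3 -c "
from h import *
delta([.57,.137,.21],Rt(-2))"
```

```text
t 0.77 p [ 0.3344 -0.2577  0.2312] F [ 1.2  -0.76 -0.21] w 0.996 
 dpos [-0.3576  0.4498  0.0266] dr [ 0.0001 -0.      0.0805] rows 12.0
```

Request:
drive_tool(
  plan=[
    {"delta_pos": [-0.357,0.45,0.026],"dr": [0,0,0.08]},
    {"delta_pos": [-0.357,0.45,0.026],"dr": [0,0,0.08]},
    {"delta_pos": [-0.357,0.45,0.026],"dr": [0,0,0.08]},
    {"delta_pos": [-0.357,0.45,0.026],"dr": [0,0,0.08]},
    {"delta_pos": [-0.357,0.45,0.026],"dr": [0,0,0.08]},
    {"delta_pos": [-0.357,0.45,0.026],"dr": [0,0,0.08]},
    {"delta_pos": [-0.357,0.45,0.026],"dr": [0,0,0.08]},
    {"delta_pos": [-0.357,0.45,0.026],"dr": [0,0,0.08]},
  ],
)

```text
time_s: 1.43
ee_pos: [0.5008, 0.0217, 0.2163]
orientation: [-0.0, 0.017, 1.0, -0.0]
force: [0.4, -1.3, -0.3]
width: 1.0
grasp_force: 0.0
```

```bash
python3 -c "
from h import *
delta([.58,.137,.21],Rt(-2))"
```

```text
t 1.43 p [0.5008 0.0217 0.2163] F [ 0.41 -1.27 -0.29] w 1.0 
 dpos [-0.0942  0.1474  0.0078] dr [-0.     -0.0002  0.0008] rows 4.0
```

Request:
drive_tool(
  plan=[
    {"delta_pos": [-0.095,0.147,0.008],"dr": [0,0,0]},
    {"delta_pos": [-0.095,0.147,0.008],"dr": [0,0,0]},
    {"delta_pos": [-0.095,0.147,0.008],"dr": [0,0,0]},
    {"delta_pos": [-0.095,0.147,0.008],"dr": [0,0,0]},
    {"delta_pos": [-0.095,0.147,0.008],"dr": [0,0,0]},
    {"delta_pos": [-0.095,0.147,0.008],"dr": [0,0,0]},
  ],
)

```text
time_s: 1.93
ee_pos: [0.5802, 0.1353, 0.2088]
orientation: [-0.001, 0.016, 1.0, -0.0]
force: [-0.4, -1.3, 0.8]
width: 1.004
grasp_force: 0.0
```

```bash
python3 - <<'E'
from h import *
f=grab('wrist');P=cloud(f);c=f['color']
cv2.imwrite('pics/w1.png',np.clip(c.astype(float)*1.4,0,255).astype(np.uint8)[:,:,::-1])
Q=P.reshape(-1,3)
q=Q[(Q[:,2]>.05)&(Q[:,2]<.066)&(abs(Q[:,1]-.138)<.03)&(Q[:,0]>.53)&(Q[:,0]<.7)]
vx,vy,x0,y0=cv2.fitLine((q[:,:2]).astype(np.float32),cv2.DIST_L2,0,.01,.01).ravel();print('cell line',np.degrees(np.arctan(vy/vx)),x0,y0,np.sort(q[:,0])[[5,-5]],len(q),np.percentile(q[:,2],98))
delta([x0,y0,.12],Rt(np.degrees(np.arctan(vy/vx))))
E
```

```text
cell line -1.8096186 0.60949504 0.13837099 [0.55434765 0.67073087] 4678 0.05866746097819353
t 1.98 p [0.58   0.1345 0.2095] F [ 0.24 -0.84 -0.4 ] w 1.002 
 dpos [-0.0368  0.0062  0.1118] dr [-0.0003 -0.0007 -0.0009] rows 3.0
```

View pics/w1.png

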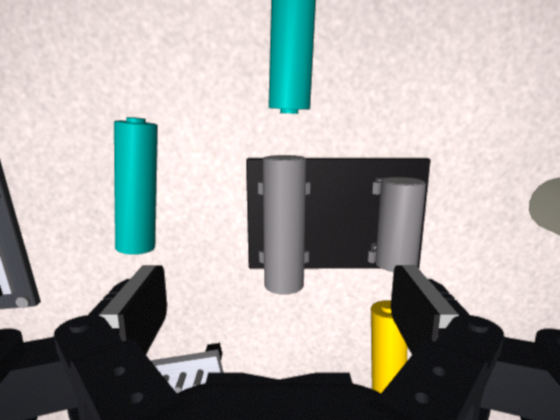

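The wrist view shows the long cell from (284,158) at the robot side to (284,290), with the short cell to its right. The nub end is not clear yet, so I'll crop.

```bash
python3 - <<'E'
from h import *
f=load('wrist');P=cloud(f);c=f['color']
a=np.hstack([c[145:185,255:315],c[265:305,255:315]])
cv2.imwrite('pics/w2.png',np.clip(cv2.resize(a,None,fx=6,fy=6,interpolation=cv2.INTER_CUBIC)*1.5,0,255).astype(np.uint8)[:,:,::-1])
for n in ['wrist','top']:
    P=cloud(load(n));Q=P.reshape(-1,3)
    q=Q[(Q[:,2]>.025)&(abs(Q[:,1]-.138)<.025)&(Q[:,0]>.53)&(Q[:,0]<.7)]
    for lo,hi in [(.54,.549),(.549,.553),(.553,.556),(.669,.672),(.672,.676),(.676,.69)]:
        s=q[(q[:,0]>lo)&(q[:,0]<hi)];print(n,lo,hi,len(s),np.ptp(s[:,1]) if len(s) else 0,s[:,2].max() if len(s) else 0)
E
```

```text
wrist 0.54 0.549 0 0 0
wrist 0.549 0.553 0 0 0
wrist 0.553 0.556 250 0.03442241985919972 0.05882390641956647
wrist 0.669 0.672 63 0.03407112805220648 0.0585556812060407
wrist 0.672 0.676 0 0 0
wrist 0.676 0.69 0 0 0
top 0.54 0.549 0 0 0
top 0.549 0.553 0 0 0
top 0.553 0.556 15 0.031793052503255065 0.058112719212024905
top 0.669 0.672 12 0.028845368081556272 0.05703523207449308
top 0.672 0.676 7 0.013492248501365989 0.04932991256963672
top 0.676 0.69 0 0 0
```

View pics/w2.png

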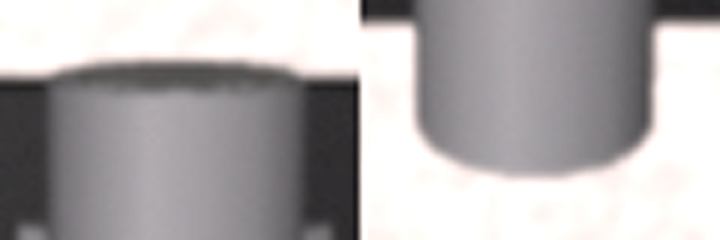

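The crop shows a plain flat face on the robot-side end. The top camera's depth shows a 13 mm wide nub at x≈0.674, so the nub points to +x as needed. Descending.

```bash
python3 -c "
from h import *
delta([.613,.1383,.018],Rt(-1.9))"
```

```text
t 1.98 p [0.58   0.1345 0.2095] F [ 0.24 -0.84 -0.4 ] w 1.002 
 dpos [-0.0414  0.0063  0.2393] dr [-0.0003 -0.0007 -0.0001] rows 5.0
```

Request:
drive_tool(
  plan=[
    {"delta_pos": [-0.041,0.006,0.04],"dr": [0,0,0]},
    {"delta_pos": [-0.041,0.006,0.08],"dr": [0,0,0]},
    {"delta_pos": [-0.041,0.006,0.12],"dr": [0,0,0]},
    {"delta_pos": [-0.041,0.006,0.16],"dr": [0,0,0]},
    {"delta_pos": [-0.041,0.006,0.2],"dr": [0,0,0]},
    {"delta_pos": [-0.041,0.006,0.225],"dr": [0,0,0]},
    {"delta_pos": [-0.041,0.006,0.239],"dr": [0,0,0]},
    {"delta_pos": [-0.041,0.006,0.239],"dr": [0,0,0]},
  ],
)

```text
time_s: 2.65
ee_pos: [0.6114, 0.1367, 0.0169]
orientation: [-0.002, 0.018, 1.0, -0.001]
force: [-0.8, -0.1, 0.4]
width: 1.001
grasp_force: 0.0
```

Request:
drive_tool(
  plan=[
    {"delta_pos": [0,0,0],"dr": [0,0,0]},
    {"delta_pos": [0,0,0],"dr": [0,0,0]},
    {"delta_pos": [0,0,0],"dr": [0,0,0]},
    {"delta_pos": [0,0,0],"dr": [0,0,0]},
    {"delta_pos": [0,0,0],"dr": [0,0,0]},
    {"delta_pos": [0,0,0],"dr": [0,0,0]},
    {"delta_pos": [0,0,0],"dr": [0,0,0]},
    {"delta_pos": [0,0,0],"dr": [0,0,0]},
  ],
  claw=1,
  newtons=80,
)

```text
time_s: 3.32
ee_pos: [0.6143, 0.1386, 0.0208]
orientation: [0.001, 0.017, 1.0, 0.0]
force: [-1.1, -0.7, 6.4]
width: 0.4
grasp_force: 79.3
```

```bash
python3 -c "
from h import *
delta([.613,.1383,.16],Rt(-1.9))"
```

```text
t 3.32 p [0.6143 0.1386 0.0208] F [-1.13 -0.74  6.41] w 0.4 
 dpos [ 0.0012 -0.0003 -0.1739] dr [ 0.0004  0.0014 -0.    ] rows 4.0
```

Request:
drive_tool(
  plan=[
    {"delta_pos": [0,0,-0.04],"dr": [0,0,0]},
    {"delta_pos": [0,0,-0.08],"dr": [0,0,0]},
    {"delta_pos": [0,0,-0.13],"dr": [0,0,0]},
    {"delta_pos": [0,0,-0.18],"dr": [0,0,0]},
    {"delta_pos": [0,0,-0.22],"dr": [0,0,0]},
    {"delta_pos": [0,0,-0.22],"dr": [0,0,0]},
  ],
)

```text
time_s: 3.82
ee_pos: [0.6165, 0.1387, 0.2035]
orientation: [0.007, 0.017, 1.0, 0.002]
force: [1.4, -0.9, -1.9]
width: 0.397
grasp_force: 80.7
```

```bash
cat >> h.py <<'E'
SEAT=np.array([.6125,-.1665,.052]);YAW=3.0;G=.019;GA=.060   # G: TCP below axis, GA: grasp from flat end
def dockpose(fx,fz,tilt,fy=0):
    """TCP pose for flat-end centre at (fx,fy,fz) in seat frame"""
    t=np.radians(tilt);c,s=np.cos(t),np.sin(t)
    g=np.array([fx+GA*c+G*s,fy,fz+GA*s-G*c])
    return SEAT+R.from_euler('z',YAW,degrees=True).apply(g),Rt(YAW,tilt)
E
python3 - <<'E'
from h import *
P=cloud(load('top'));
a=dockpose(-.03,.10,29);print(a[0]);delta(*a)
o=sensors.get_obs();print(o['wrist_torque'],o['grasp_force'])
E
```

```text
[ 0.64414514 -0.16484155  0.1644708 ]
t 3.82 p [0.6165 0.1387 0.2035] F [ 1.37 -0.93 -1.87] w 0.397 
 dpos [-0.0465 -0.3783  0.048 ] dr [-0.0088 -0.2352 -0.0404] rows 8.0
[ 0.03913965 -0.25428047 -0.00595795] 80.66112756729126
```

Request:
drive_tool(
  plan=[
    {"delta_pos": [-0.0465,-0.378,0.048],"dr": [-0.0088,-0.235,-0.04]},
    {"delta_pos": [-0.0465,-0.378,0.048],"dr": [-0.0088,-0.235,-0.04]},
    {"delta_pos": [-0.0465,-0.378,0.048],"dr": [-0.0088,-0.235,-0.04]},
    {"delta_pos": [-0.0465,-0.378,0.048],"dr": [-0.0088,-0.235,-0.04]},
    {"delta_pos": [-0.0465,-0.378,0.048],"dr": [-0.0088,-0.235,-0.04]},
    {"delta_pos": [-0.0465,-0.378,0.048],"dr": [-0.0088,-0.235,-0.04]},
    {"delta_pos": [-0.0465,-0.378,0.048],"dr": [-0.0088,-0.235,-0.04]},
    {"delta_pos": [-0.0465,-0.378,0.048],"dr": [-0.0088,-0.235,-0.04]},
  ],
)

```text
time_s: 4.48
ee_pos: [0.6385, -0.1675, 0.155]
orientation: [0.243, -0.025, 0.97, 0.005]
force: [0.7, 0.3, -3.4]
width: 0.394
grasp_force: 80.8
```

```bash
python3 - <<'E'
from h import *
a=dockpose(-.03,.10,29);delta(*a)
p,r,o=pose();print(r.as_matrix().round(3))
f=grab('wrist','w3.png');P=cloud(f);Q=P.reshape(-1,3)
for n,x0,x1,z0,z1 in [('bar',.53,.59,.083,.098),('post',.655,.70,.066,.082),('house',.45,.53,.07,.084)]:
    q=Q[(Q[:,0]>x0)&(Q[:,0]<x1)&(Q[:,2]>z0)&(Q[:,2]<z1)&(abs(Q[:,1]+.167)<.045)]
    if len(q)>10: print(n,len(q),np.percentile(q,[3,50,97],axis=0).round(4).tolist())
E
```

```text
t 4.48 p [ 0.6385 -0.1675  0.155 ] F [ 0.69  0.28 -3.44] w 0.394 
 dpos [-0.012  0.003 -0.007] dr [-0.0012 -0.0077 -0.0003] rows 1.0
[[-0.881 -0.051  0.47 ]
 [-0.045  0.999  0.022]
 [-0.471 -0.002 -0.882]]
bar 5243 [[0.5534, -0.2019, 0.0898], [0.559, -0.1723, 0.0912], [0.5654, -0.1418, 0.0946]]
```

View pics/w3.png

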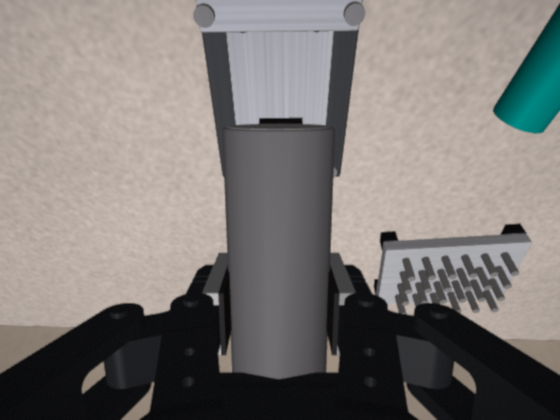

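The wrist view shows the cell held tilted, with its flat end at (280,127) and the keeper bar from (205,15) to (352,15), nearly aligned. I'll measure the cell and bar relative to the tool.

```bash
python3 - <<'E'
from h import *
p,r,o=pose();P=cloud(load('wrist'));T=r.inv().apply((P.reshape(-1,3)-p)).reshape(P.shape)
c=T[135:250,225:335].reshape(-1,3)
c=c[(abs(c[:,1])<.025)&(c[:,2]>-.05)&(c[:,2]<.01)]
# cylinder fit radius 18: axis through (y0+a x, z0+b x)
from scipy.optimize import least_squares
def res(v):
    d=np.array([1,v[2],v[3]]);d/=np.linalg.norm(d);w=c-[0,v[0],v[1]]
    return np.linalg.norm(np.cross(w,d),axis=1)-.018
s=least_squares(res,[0,-.019,0,0],loss='soft_l1',f_scale=.001);print('cell in tool y0,z0',s.x[:2].round(4),'slopes deg',np.degrees(s.x[2:]).round(2),'flat end x',np.percentile(c[:,0],99.5),len(c))
W=P.reshape(-1,3)
q=W[(W[:,0]>.53)&(W[:,0]<.59)&(W[:,2]>.086)&(W[:,2]<.098)&(abs(W[:,1]+.17)<.045)]
(bx,by),wh,a=cv2.minAreaRect((q[:,:2]*1000).astype(np.float32));print('bar rect',bx,by,wh,a)
q=W[(W[:,0]>.53)&(W[:,0]<.59)&(W[:,2]>.0893)&(W[:,2]<.0925)&(abs(W[:,1]+.17)<.045)]
print(np.degrees(np.arctan2(*cv2.fitLine(q[:,:2].astype(np.float32),cv2.DIST_L2,0,.01,.01).ravel()[:2])))
# tray/post edges seen in top again: base plate edges via wrist, side rails
E
```

```text
cell in tool y0,z0 [ 0.0041 -0.0193] slopes deg [-0.23 -0.1 ] flat end x 0.057781154991406895 12297
bar rect 559.531005859375 -171.97409057617188 (12.495160102844238, 65.78181457519531) 3.3531494140625
176.99965
```

Request:
drive_tool(
  plan=[
    {"delta_pos": [0,0,-0.005],"dr": [0,0,0]},
    {"delta_pos": [0,0,-0.005],"dr": [0,0,0]},
    {"delta_pos": [0,0,-0.005],"dr": [0,0,0]},
    {"delta_pos": [0,0,-0.005],"dr": [0,0,0]},
  ],
)

```text
time_s: 4.87
ee_pos: [0.6381, -0.1641, 0.1598]
orientation: [0.243, -0.026, 0.97, 0.005]
force: [-0.0, -0.0, -2.6]
width: 0.399
grasp_force: 81.1
```

```bash
cat > m.py <<'E'
from h import *
from scipy.optimize import least_squares
p,r,o=pose();f=grab('wrist');P=cloud(f);T=r.inv().apply((P.reshape(-1,3)-p)).reshape(P.shape)
print('p',p.round(4),'vel',abs(o['joint_velocities']).max().round(4),'cx',f['cx'],f['cy'],f['fovy'])
Rm=R.from_rotvec(np.ravel(f['rvec']));print('cam in tool',r.inv().apply(-Rm.inv().apply(np.ravel(f['tvec']))-p).round(4), (r.inv()*Rm.inv()).as_matrix().round(3).tolist())
c=T[135:250,225:335].reshape(-1,3)
c=c[(abs(c[:,1])<.025)&(c[:,2]>-.05)&(c[:,2]<.01)]
def res(v):
    d=np.array([1,v[2],v[3]]);d/=np.linalg.norm(d);w=c-[0,v[0],v[1]]
    return np.linalg.norm(np.cross(w,d),axis=1)-.018
s=least_squares(res,[0,-.019,0,0],loss='soft_l1',f_scale=.001);print('cell in tool y0,z0',s.x[:2].round(4),'slopes deg',np.degrees(s.x[2:]).round(2),'flat end x',np.percentile(c[:,0],99.5),len(c))
W=P.reshape(-1,3)
q=W[(W[:,0]>.53)&(W[:,0]<.59)&(W[:,2]>.086)&(W[:,2]<.098)&(abs(W[:,1]+.17)<.045)]
(bx,by),wh,a=cv2.minAreaRect((q[:,:2]*1000).astype(np.float32));print('bar rect',bx,by,wh,a)
print('bar in tool',r.inv().apply(np.array([bx/1000,by/1000,.0912])-p).round(4))
E
python3 m.py; python3 -c "
from h import *
delta(*dockpose(-.03,.10,29))"
```

```text
p [ 0.6381 -0.1641  0.1598] vel 0.0039 cx 278.4746357649418 208.35134275192854 58.364354801022685
cam in tool [ 6.570e-02 -1.000e-04 -1.425e-01] [[-0.0, -0.965, -0.261], [1.0, -0.0, -0.001], [0.001, -0.261, 0.965]]
cell in tool y0,z0 [-0.0002 -0.0185] slopes deg [-0.05 -0.23] flat end x 0.05789642613897658 12310
bar rect 559.9920043945312 -171.8287353515625 (11.40280818939209, 66.16094207763672) 3.3551881313323975
bar in tool [ 0.1015 -0.0034  0.0235]
t 4.92 p [ 0.6382 -0.164   0.16  ] F [-1.18  0.53 -2.56] w 0.4 
 dpos [-0.0092 -0.0014 -0.0015] dr [-0.0009 -0.0068  0.0007] rows 1.0
```

```bash
sed -i 's/^SEAT=.*/SEAT=np.array([.613,-.1675,.052]);YAW=3.2;G=.0187;GA=.058/' h.py; python3 -c "
from h import *
delta(*dockpose(-.028,.004,29))"
```

```text
t 4.92 p [ 0.6382 -0.164   0.16  ] F [-1.18  0.53 -2.56] w 0.4 
 dpos [ 0.0473 -0.0023  0.1054] dr [-0.0017 -0.0068 -0.0008] rows 3.0
```

Request:
drive_tool(
  plan=[
    {"delta_pos": [0.012,-0.0023,0.026],"dr": [-0.0017,-0.0068,-0.0008]},
    {"delta_pos": [0.024,-0.0023,0.053],"dr": [-0.0017,-0.0068,-0.0008]},
    {"delta_pos": [0.036,-0.0023,0.079],"dr": [-0.0017,-0.0068,-0.0008]},
    {"delta_pos": [0.044,-0.0023,0.098],"dr": [-0.0017,-0.0068,-0.0008]},
    {"delta_pos": [0.0473,-0.0023,0.1054],"dr": [-0.0017,-0.0068,-0.0008]},
    {"delta_pos": [0.0473,-0.0023,0.1054],"dr": [-0.0017,-0.0068,-0.0008]},
    {"delta_pos": [0.0473,-0.0023,0.1054],"dr": [-0.0017,-0.0068,-0.0008]},
  ],
)

```text
time_s: 5.5
ee_pos: [0.6456, -0.1666, 0.0687]
orientation: [0.251, -0.027, 0.968, 0.007]
force: [-0.4, -0.2, -3.3]
width: 0.398
grasp_force: 81.1
```

```bash
python3 - <<'E'
from h import *
delta(*dockpose(-.028,.004,29));delta(*dockpose(-.042,.004,29));delta(*dockpose(-.052,.004,29))
grab('scene')
c=load('scene')['color'][205:310,165:285]
cv2.imwrite('pics/s3.png',np.clip(cv2.resize(c,None,fx=6,fy=5.7,interpolation=cv2.INTER_CUBIC)*1.4,0,255).astype(np.uint8)[:,:,::-1])
E
```

```text
t 5.5 p [ 0.6456 -0.1666  0.0687] F [-0.35 -0.21 -3.25] w 0.398 
 dpos [0.0014 0.0011 0.0005] dr [-0.0004  0.0006  0.    ] rows 1.0
t 5.5 p [ 0.6456 -0.1666  0.0687] F [-0.35 -0.21 -3.25] w 0.398 
 dpos [ 0.0167  0.0011 -0.008 ] dr [-0.0004  0.0006  0.    ] rows 1.0
t 5.5 p [ 0.6456 -0.1666  0.0687] F [-0.35 -0.21 -3.25] w 0.398 
 dpos [ 0.0277  0.0011 -0.0141] dr [-0.0004  0.0006  0.    ] rows 1.0
```

View pics/s3.png

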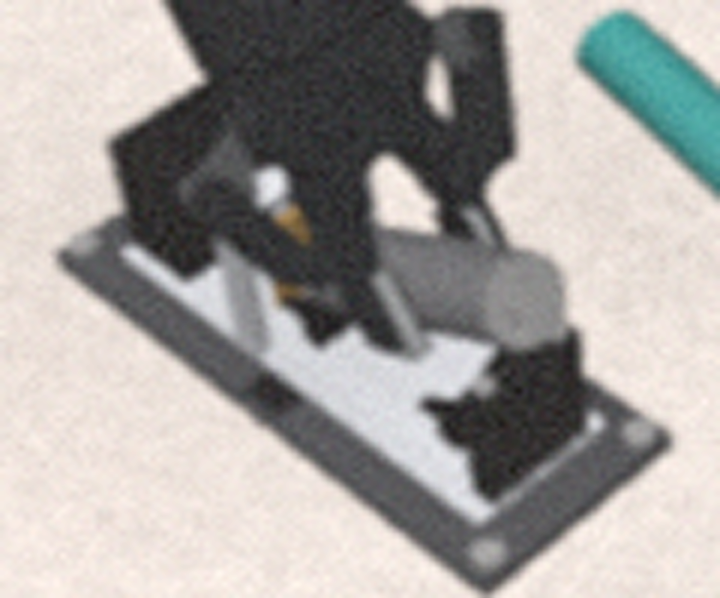

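The scene crop shows the cell tilted over the holder, with its nub end at (525,300) clear above the post and its flat end at the bar. Next I push toward the spring.

Request:
drive_tool(
  plan=[
    {"delta_pos": [0.007,0.0011,-0.003],"dr": [0,0,0]},
    {"delta_pos": [0.0145,0.0011,-0.007],"dr": [0,0,0]},
    {"delta_pos": [0.021,0.0011,-0.0105],"dr": [0,0,0]},
    {"delta_pos": [0.0277,0.0011,-0.0141],"dr": [0,0,0]},
    {"delta_pos": [0.0277,0.0011,-0.0141],"dr": [0,0,0]},
    {"delta_pos": [0.0277,0.0011,-0.0141],"dr": [0,0,0]},
  ],
)

```text
time_s: 6.05
ee_pos: [0.6213, -0.1676, 0.0686]
orientation: [0.252, -0.026, 0.967, 0.007]
force: [5.6, 0.6, -2.1]
width: 0.399
grasp_force: 80.9
```

```bash
python3 - <<'E'
from h import *
delta(*dockpose(-.052,.004,29));delta(*dockpose(-.057,.003,29));delta(*dockpose(-.061,.003,29))
E
```

```text
t 6.05 p [ 0.6213 -0.1676  0.0686] F [ 5.61  0.57 -2.1 ] w 0.399 
 dpos [0.001  0.0007 0.0007] dr [-0.0007  0.0019 -0.0005] rows 1.0
t 6.05 p [ 0.6213 -0.1676  0.0686] F [ 5.61  0.57 -2.1 ] w 0.399 
 dpos [ 0.0071  0.0007 -0.0013] dr [-0.0007  0.0019 -0.0005] rows 1.0
t 6.05 p [ 0.6213 -0.1676  0.0686] F [ 5.61  0.57 -2.1 ] w 0.399 
 dpos [ 0.0115  0.0007 -0.0037] dr [-0.0007  0.0019 -0.0005] rows 1.0
```

```bash
cat > fr.py <<'E'
from h import *
F=[];Pp=[]
for i in range(8):
    vision.grab_frame('top');o=sensors.get_obs();F.append(o['force']);Pp.append(o['ee_pos'])
print('F',np.mean(F,0).round(2),np.std(F,0).round(2),'p',np.mean(Pp,0).round(4),'t',o['time_s'],'tq',o['wrist_torque'].round(2))
E
python3 fr.py
```

```text
F [ 4.52  0.69 -1.54] [0.39 0.72 0.35] p [ 0.6211 -0.1676  0.0678] t 6.45 tq [0.03 0.25 0.01]
```

Request:
drive_tool(
  plan=[
    {"delta_pos": [0.0035,0.0007,-0.001],"dr": [0,0.001,0]},
    {"delta_pos": [0.007,0.0007,-0.002],"dr": [0,0.001,0]},
    {"delta_pos": [0.0095,0.0007,-0.003],"dr": [0,0.001,0]},
    {"delta_pos": [0.0105,0.0007,-0.0035],"dr": [0,0.001,0]},
    {"delta_pos": [0.0105,0.0007,-0.0035],"dr": [0,0.001,0]},
  ],
)

```text
time_s: 6.87
ee_pos: [0.6132, -0.1677, 0.0669]
orientation: [0.251, -0.027, 0.967, 0.006]
force: [7.9, 1.0, -0.9]
width: 0.396
grasp_force: 81.0
```

```bash
python3 fr.py; python3 - <<'E'
from h import *
for t in (29,20,10): delta(*dockpose(-.061,.002,t))
E
```

```text
F [ 7.72  0.24 -1.05] [0.23 0.46 0.36] p [ 0.6133 -0.1677  0.0669] t 7.2667 tq [ 0.03 -0.58 -0.01]
t 7.27 p [ 0.6134 -0.1677  0.0669] F [ 7.89  0.5  -0.84] w 0.396 
 dpos [0.0024 0.0003 0.0003] dr [-0.0008  0.0011 -0.0002] rows 1.0
t 7.27 p [ 0.6134 -0.1677  0.0669] F [ 7.89  0.5  -0.84] w 0.396 
 dpos [0.007  0.0003 0.0113] dr [-0.0008  0.0761 -0.0003] rows 2.0
t 7.27 p [ 0.6134 -0.1677  0.0669] F [ 7.89  0.5  -0.84] w 0.396 
 dpos [0.014  0.0003 0.0226] dr [-0.0008  0.1595 -0.0003] rows 3.0
```

Request:
drive_tool(
  plan=[
    {"delta_pos": [0.0024,0.0003,0.0003],"dr": [0,0.001,0]},
    {"delta_pos": [0.0037,0.0003,0.004],"dr": [0,0.026,0]},
    {"delta_pos": [0.0053,0.0003,0.0077],"dr": [0,0.051,0]},
    {"delta_pos": [0.007,0.0003,0.0113],"dr": [0,0.076,0]},
    {"delta_pos": [0.0092,0.0003,0.0151],"dr": [0,0.104,0]},
    {"delta_pos": [0.0115,0.0003,0.0189],"dr": [0,0.132,0]},
    {"delta_pos": [0.0122,0.0003,0.02],"dr": [0,0.14,0]},
    {"delta_pos": [0.0122,0.0003,0.02],"dr": [0,0.14,0]},
  ],
)

```text
time_s: 7.93
ee_pos: [0.6121, -0.1673, 0.0459]
orientation: [0.105, -0.027, 0.994, 0.003]
force: [6.9, -0.3, -4.6]
width: 0.397
grasp_force: 80.7
```

```bash
python3 fr.py; python3 - <<'E'
from h import *
p,r,o=pose();print('tilt',np.degrees(np.arcsin(-r.as_matrix()[2,0])))
for t in (12,6,0): delta(*dockpose(-.061,.001,t))
E
```

```text
F [ 6.96 -0.71 -4.8 ] [0.6  0.42 0.39] p [ 0.6114 -0.1674  0.0462] t 8.3333 tq [-0.21 -1.39 -0.  ]
tilt 12.16847719765755
t 8.33 p [ 0.6113 -0.1674  0.0463] F [ 6.52 -0.34 -4.74] w 0.393 
 dpos [-0.0018 -0.0002 -0.0003] dr [-0.0003  0.0014 -0.0007] rows 1.0
t 8.33 p [ 0.6113 -0.1674  0.0463] F [ 6.52 -0.34 -4.74] w 0.393 
 dpos [ 0.0011 -0.0002  0.0072] dr [-0.0003  0.0514 -0.0008] rows 1.0
t 8.33 p [ 0.6113 -0.1674  0.0463] F [ 6.52 -0.34 -4.74] w 0.393 
 dpos [ 0.0047 -0.0002  0.0143] dr [-0.0003  0.1014 -0.0008] rows 2.0
```

Request:
drive_tool(
  plan=[
    {"delta_pos": [-0.0006,0,0.002],"dr": [0,0.018,0]},
    {"delta_pos": [0.0006,0,0.0055],"dr": [0,0.042,0]},
    {"delta_pos": [0.002,0,0.009],"dr": [0,0.064,0]},
    {"delta_pos": [0.0035,0,0.012],"dr": [0,0.085,0]},
    {"delta_pos": [0.0047,0,0.0143],"dr": [0,0.1014,0]},
    {"delta_pos": [0.0047,0,0.0143],"dr": [0,0.1014,0]},
    {"delta_pos": [0.0047,0,0.0143],"dr": [0,0.1014,0]},
  ],
)

```text
time_s: 8.92
ee_pos: [0.6103, -0.1675, 0.034]
orientation: [-0.0, -0.027, 1.0, -0.0]
force: [4.3, -1.1, -2.8]
width: 0.4
grasp_force: 81.3
```

```bash
python3 fr.py; python3 - <<'E'
from h import *
p,r,o=pose();print('tilt',np.degrees(np.arcsin(-r.as_matrix()[2,0])))
delta(*dockpose(-.061,.000,0)); delta(*dockpose(-.060,.000,0))
f=grab('scene')
cv2.imwrite('pics/s4.png',np.clip(cv2.resize(f['color'][205:310,165:285],None,fx=6,fy=5.7,interpolation=cv2.INTER_CUBIC)*1.4,0,255).astype(np.uint8)[:,:,::-1])
E
```

```text
F [ 5.64 -0.81 -3.83] [0.51 0.45 0.38] p [ 0.6098 -0.1676  0.0341] t 9.3167 tq [-0.22 -1.84  0.16]
tilt -0.025894312335792282
t 9.32 p [ 0.6097 -0.1676  0.0342] F [ 4.81 -0.21 -3.54] w 0.397 
 dpos [-0.0004 -0.0001  0.0011] dr [-0.0002 -0.0002 -0.0007] rows 1.0
t 9.32 p [ 0.6097 -0.1676  0.0342] F [ 4.81 -0.21 -3.54] w 0.397 
 dpos [-0.0016 -0.0001  0.0011] dr [-0.0002 -0.0002 -0.0007] rows 1.0
```

View pics/s4.png

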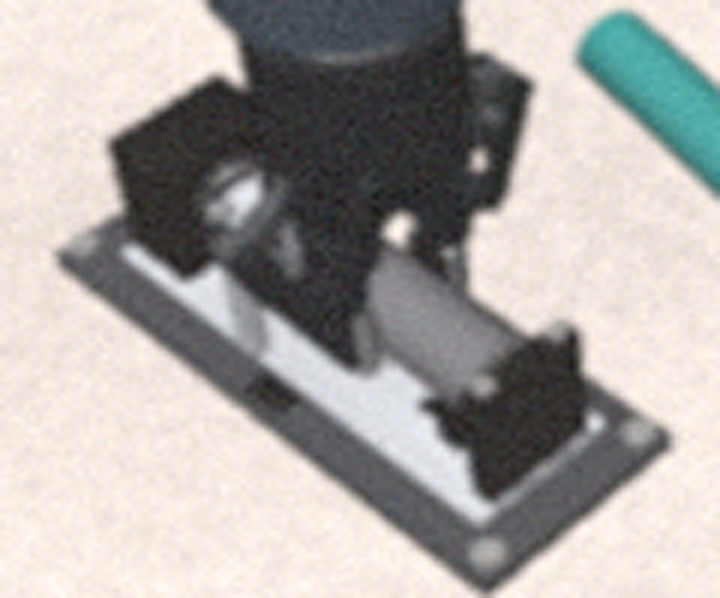

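The cell is now level behind the post, which is at about (500,390). I'll ease it forward and down a little, then open the gripper part way.

Request:
drive_tool(
  plan=[
    {"delta_pos": [-0.001,0,0.0006],"dr": [0,0,0]},
    {"delta_pos": [-0.002,0,0.0012],"dr": [0,0,0]},
    {"delta_pos": [-0.002,0,0.0012],"dr": [0,0,0]},
    {"delta_pos": [-0.002,0,0.0012],"dr": [0,0,0]},
  ],
)

```text
time_s: 9.7
ee_pos: [0.6112, -0.1675, 0.0338]
orientation: [-0.0, -0.027, 1.0, -0.0]
force: [4.4, -1.4, -1.4]
width: 0.397
grasp_force: 81.3
```

```bash
python3 fr.py
```

```text
F [ 5.02 -1.71 -2.07] [0.3  0.39 0.43] p [ 0.6112 -0.1675  0.0338] t 10.1 tq [-0.55 -1.64  0.13]
```

Request:
drive_tool(
  plan=[
    {"delta_pos": [0,0,0],"dr": [0,0,0]},
    {"delta_pos": [0,0,0],"dr": [0,0,0]},
    {"delta_pos": [0,0,0],"dr": [0,0,0]},
    {"delta_pos": [0,0,0],"dr": [0,0,0]},
    {"delta_pos": [0,0,0],"dr": [0,0,0]},
    {"delta_pos": [0,0,0],"dr": [0,0,0]},
    {"delta_pos": [0,0,0],"dr": [0,0,0]},
    {"delta_pos": [0,0,0],"dr": [0,0,0]},
  ],
  claw=-0.4,
)

```text
time_s: 10.77
ee_pos: [0.6108, -0.1673, 0.0337]
orientation: [-0.001, -0.027, 1.0, -0.0]
force: [-0.0, -0.7, 0.3]
width: 0.697
grasp_force: 0.0
```

Request:
drive_tool(
  plan=[
    {"delta_pos": [0,0,-0.02],"dr": [0,0,0]},
    {"delta_pos": [0,0,-0.06],"dr": [0,0,0]},
    {"delta_pos": [0,0,-0.1],"dr": [0,0,0]},
    {"delta_pos": [0,0,-0.15],"dr": [0,0,0]},
    {"delta_pos": [0,0,-0.2],"dr": [0,0,0]},
    {"delta_pos": [0,0,-0.2],"dr": [0,0,0]},
    {"delta_pos": [0,0,-0.2],"dr": [0,0,0]},
  ],
)

```text
time_s: 11.35
ee_pos: [0.6126, -0.1674, 0.1972]
orientation: [0.003, -0.027, 1.0, -0.0]
force: [-0.2, 0.2, -0.5]
width: 0.701
grasp_force: 0.0
```

```bash
python3 - <<'E'
from h import *
from scipy.optimize import least_squares
f=grab('wrist');cv2.imwrite('pics/w5.png',np.clip(f['color']*1.4,0,255).astype(np.uint8)[:,:,::-1])
P=cloud(f);L=R.from_euler('z',-YAW,degrees=True).apply(P.reshape(-1,3)-SEAT)
c=L[(abs(L[:,1])<.016)&(L[:,2]>.004)&(L[:,2]<.024)&(L[:,0]>-.045)&(L[:,0]<.05)]
def res(v):
    d=np.array([1,v[2],v[3]]);d/=np.linalg.norm(d);return np.linalg.norm(np.cross(c-[0,v[0],v[1]],d),axis=1)-.018
s=least_squares(res,[0,0,0,0],loss='soft_l1',f_scale=.001)
print('cell y,z',s.x[:2].round(4),'slopes',np.degrees(s.x[2:]).round(2),len(c))
E
```

```text
cell y,z [-0.0002  0.0005] slopes [ 0.13 -0.21] 5165
```

View pics/w5.png

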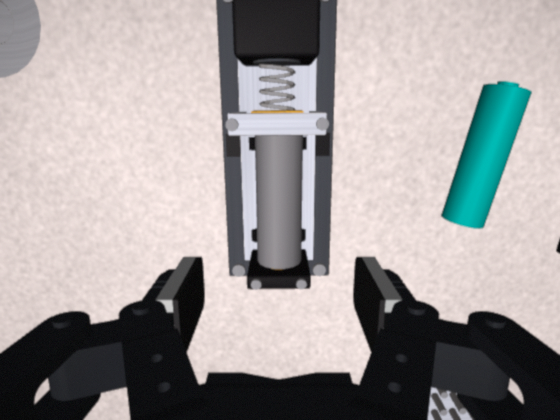

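The view shows the cell lying level from the bar (278,125) to the post (279,268). The brass plate is pushed back behind the bar at (275,111), and the gripper is clear. The fit puts the cell's height within 0.5 mm and its tilt within 0.3° of the seat.

```bash
python3 -c "
from h import *
print(robot.hand_in())"
```

```text
the job is handed in; nothing more can be done
None
```

The long cell is loaded in the test holder: level within 0.3°, 0.5 mm from seated height, nub towards the post. The gripper is clear and the job is handed in, but it returned no verdict.

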